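Unscrew a drying cap and sort it by weight

ROBOT

A 7-joint arm with a two-finger parallel gripper is mounted at the origin on a cart in front of the work surface, level with it; the furniture and walls round the work are solid. World frame = base frame: x ahead of the robot, y to its left, z up, the work surface at z = 0. Lengths are in mm, angles in rad, forces in N, time in s.
With the tool pointing down it reaches from about 425 to 950 mm from the base axis. Payload 4.7 kg.
Tool frame: the origin (TCP) lies between the finger pads; the fingertips stand 8 mm ahead of it and the grasp point (between the pads) lies 11 mm behind it; z points along the fingers, y is the line along which they close (so a half turn about z gives the same grasp; the last joint's range is limited). The gripper opens to 85 mm and grips with 20 to 120 N. Pads are 22 mm wide; open, the fingers measure 114 mm over their backs; the gripper's body (76 mm by 85 mm) begins 54 mm behind the grasp point. The pads swing forward as they close: fully open they stand 13 mm farther back than shut.
Start: joints at [-1.318, 0.469, -0.049, 1.532, 0.024, 1.141, -0.082], TCP at [187.666, 648.405, 239.335] pointing down, gripper open.
Joint ranges: [-2.59, 2.59], [-0.33, 1.99], [-1.39, 1.29], [0.1, 2.45], [-1.04, 4.18], [0.21, 1.99], [-2.66, 2.66]. Speed limits (rad/s): [2.57, 2.57, 3.14, 3.14, 3.14, 3.14, 3.14].

INTERFACE

Orientations are given as a unit quaternion [x, y, z, w].
In Python, from cell import r, vision, finish_job gives the robot as it stands (r), with the cameras (vision) and the job as plain functions.
- The arm moves only by the shell command python3 shift.py 'ROWS' [FORCE]. ROWS is a JSON list of rows, 1 to 20 of them, each an object with the fields finger_gap (the finger opening in mm), xyz (a list: dx, dy, dz in normalised numbers (1 is 1000 mm)), rot (a list: a rotation vector rx, ry, rz in normalised numbers (1 is 60 degrees)); a field left out counts as zero (the opening has to be given); each row shifts and turns the commanded pose from where the row before left it, along the tool's axes as they then stand; what a row does not reach is not made up. A row lasts 1/12 s, in which the tool goes at most 41.7 mm and 0.125 rad, less where a joint would pass 70% of its speed; a pose out of reach is approached as far as the arm can. The fingers move at their own pace and stop on an object; FORCE is the grip in N (left out, the last holds). Time passes only in rows, so rows that do not move let the fingers close. It prints the time, the measured TCP pose, the force, the opening and the grip force at its end. Shift and turn numbers lie between -1 and 1, and a call with a number outside is refused. Input that does not fit is refused with a message, and nothing moves.
- r.get_state(): the state, without advancing time (a new reading comes with each control period).
- vision.grab_frame(name): name is "scene" or "top"; returns the picture (420x560x3 uint8, red, green, blue); there is no depth.
- vision.get_calibration(name): a dict with "K" (3x3 intrinsics, pixels), "origin" and "rotation" of the camera in the world. Camera axes: x right, y down, z forward; pixel columns grow to the right and rows downward; lengths in mm; the calibration is good to about 2 mm. A picture is of the moment at which its call begins. get_calibration takes no time and is no camera call.
- finish_job(): hands the job in; it is judged then, once.
The state is a dict: "time_s": time; "joints": joint angles; "qvel": joint speeds; "joint_torque": joint torques, N m; "ee_pos": TCP position; "tool_rot": TCP orientation; "wrist_force": force on the tool from outside, world axes, zero at the start; "wrist_torque": the same for the moment, N m; "gripper_width": finger opening in mm; "grasp_force": force on a finger pad.
Only numpy, scipy, OpenCV 4.12 (cv2) and the standard library are available. Lean on these libraries where they do the work, as an engineer would, in place of code of your own. Each camera call takes 0.05 s, during which the arm holds its last target. There are 200 camera calls.

TASK

Unscrew the red drying cap from the white canister, without tearing at the thread, until it lets go, and lift it clear. Judge its weight with the arm: a spent cap, heavier than 300 g, goes in the blue tray, a lighter, still good one in the yellow tray. Stand it there gently, open side down, let go, and leave the bottles and the jar where they are.

Things in the scene. Friction and masses are not known exactly. Their poses are not given: they have to be found in the camera images.
- canister: white canister, 68 mm across, fixed to the bench by a dark 105x105x8 mm plate with two low clamp blocks (to z = 32 mm). Origin: centre of the plate's underside on the bench, z up along the canister axis. Flat shoulder at z = 74 mm; threaded neck (52 mm across the thread) from there to z = 100 mm
- cap: red ribbed screw cap with a white disc on top and a drying insert inside, 60 mm outside diameter, 58 mm tall; the lower 32 mm are a hollow skirt, open below. Mass hidden, 0.12 to 0.50 kg. Origin: centre of its lower rim, z up through the closed top. At the start it is screwed fully down, its rim on the canister's shoulder; it must rise 30 mm from there to clear the neck
- cap_top (a point): centre of the cap's top, 58 mm above its rim. Thread: ordinary right-hand, 9 mm of rise per turn, about 1 mm of play, little friction, no spring. Turned counter-clockwise seen from above the cap climbs; it gets wobbly after one turn and after 1.6 turns in all the thread lets go and the cap lifts straight off. Let go of part way, it stays where it is
- blue_tray: shallow square blue plastic tray for spent, heavy caps (more than 300 g), 110x110x18 mm, walls 4 mm thick, flat floor 6 mm above the bench; fixed. Origin: centre of its underside. The trays may change sides
- yellow_tray: shallow square yellow plastic tray for good, light caps (less than 300 g), same size as the blue one, floor 6 mm above the bench; fixed. Origin: centre of its underside
- amber_bottle: bystander: amber reagent bottle with black cap, 58 mm diameter, 120 mm tall, loose, alone on the bench (a like one in the rear instrument tray is fixed). Origin: centre of its underside
- stain_jar: bystander: clear jar with violet filling and black lid, 53 mm diameter, 98 mm tall, loose, alone on the bench (a like one in the rear instrument tray is fixed). Origin: centre of its underside
- blue_bottle: bystander: amber reagent bottle with blue cap, 48 mm diameter, 100 mm tall, loose, alone on the bench (a like one in the rear instrument tray is fixed). Origin: centre of its underside

How it is judged (in metres and radians):
On the way:
1. the cap is unscrewed and lifted clear of the canister's neck (z of cap in the frame of canister above 0.102 m and contact force between cap and canister below 0.1 N), for 0.1 s.
At the end, for the whole second after the job is handed in: The cap stands at rest and let go of on the floor of its tray, open side down (rim within 3.5 mm of the floor, tilt under 0.1 rad): in the blue tray if over 300 g, in the yellow one if under; from 260 to 340 g either tray passes (height (world z) of cap between 0.002 and 0.0095 m and angle between cap's own z axis and vertical below 0.1 rad and linear speed of cap below 0.02 m/s and ((contact force between cap and blue_tray above 2.55 N and horizontal distance between cap and blue_tray below 0.05 m) or (contact force between cap and yellow_tray between 0.6 and 3.34 N and horizontal distance between cap and yellow_tray below 0.05 m))); the robot touches nothing.
It fails at once if the cap is torn at its thread: more than 80 N between cap and canister (contact force between cap and canister above 80 N).
It fails at once if the cap is dropped: falls faster than 0.5 m/s out of the fingers (linear speed of cap above 0.5 m/s and contact force between cap and the fingers below 0.1 N).
It fails at once if the amber bottle is displaced by more than 30 mm (distance of amber_bottle from where it was at the start of the episode above 0.03 m).
It fails at once if the staining jar is displaced by more than 30 mm (distance of stain_jar from where it was at the start of the episode above 0.03 m).
It fails at once if the blue-capped bottle is displaced by more than 30 mm (distance of blue_bottle from where it was at the start of the episode above 0.03 m).
It also fails if it takes over 72 s, if anything falls off the work surface, if the arm or the gripper's body presses on something with over 40 N, if the wrist force passes 120 N, or if a joint passes its speed limit or range.

## Working session

There is one attempt and no reset: what is moved stays moved. The work goes in short steps, Python scripts to look and compute and a shell command to move; the robot and the scene stay as the last step left them, time stands still between calls to the robot, and variables do not carry over. Pictures are saved under pics/ and viewed, at most 10 in all, crops included, and the job is handed in when it is done.

```bash
ls; mkdir -p pics
python3 - <<'E'
from cell import r, vision, finish_job
import cv2
s=r.get_state();print(s)
for n in("scene","top"):
    c=vision.get_calibration(n);print(n,c)
    cv2.imwrite(f"pics/{n}0.png",vision.grab_frame(n)[:,:,::-1])
E
```

```text
cell.py
pics
shift.py
{'time_s': 0.0, 'joints': array([-1.3179151 ,  0.46942257, -0.04860202,  1.53371233,  0.02409413,
        1.14098274, -0.0822944 ]), 'qvel': array([-0.00122836, -0.00034282, -0.00044837,  0.00113493, -0.00114726,
       -0.00024946, -0.0002691 ]), 'joint_torque': array([-1.01783164e-03, -5.10306823e+01, -4.68305172e-02, -2.37713867e+01,
        1.07785285e-02,  7.49271945e-03, -8.03021521e-06]), 'ee_pos': array([187.51935958, 647.83227246, 238.26635215]), 'tool_rot': array([ 1.40404348e-01,  9.90093773e-01, -9.64092738e-04, -1.04885507e-04]), 'wrist_force': array([ 0.33407364, -0.33649367, -0.4624339 ]), 'wrist_torque': array([ 0.00540699, -0.00145539,  0.03316182]), 'grasp_force': 0.0, 'gripper_width': 85.2923261882076}
scene {'K': array([[396.76445618,   0.        , 283.84808196],
       [  0.        , 396.76445618, 207.89973821],
       [  0.        ,   0.        ,   1.        ]]), 'origin': array([ -83.22144555, -510.14690836,  632.44891349]), 'rotation': array([ 0.81630076, -0.30988755,  0.17914701, -0.4533532 ])}
top {'K': array([[429.75711564,   0.        , 272.09141292],
       [  0.        , 429.75711564, 210.81041989],
       [  0.        ,   0.        ,   1.        ]]), 'origin': array([ 376.3171369 ,  133.97148765, 1342.81149995]), 'rotation': array([-0.69556822,  0.71601492, -0.04594243,  0.03737362])}
```

View pics/scene0.png

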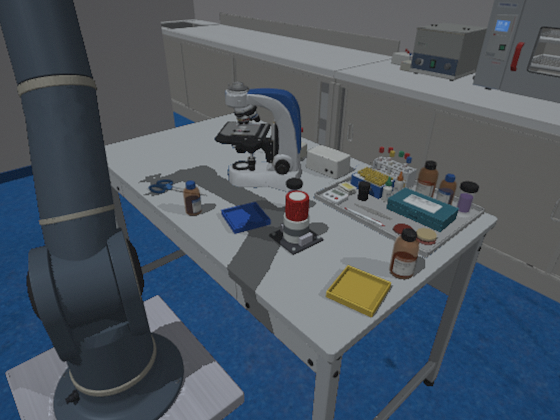

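View pics/top0.png

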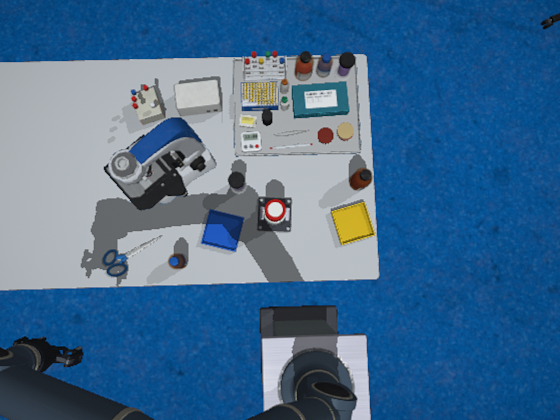

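The scene view shows the red cap at about (297,208), the blue tray at (246,217), the yellow tray at (360,290) and the jar lid at (294,187). The top view shows the cap at (274,210), the blue tray at (222,231), the yellow tray at (352,223), the jar at (237,180), amber at (360,180) and the blue bottle at (177,261).

```bash
cat > h.py <<'E'
from cell import r, vision, finish_job
import cv2, numpy as np
from scipy.spatial.transform import Rotation as R
def ray(n,p):
    c=vision.get_calibration(n); d=np.linalg.inv(c["K"])@[p[0],p[1],1]
    d=R.from_quat(c["rotation"]).apply(d); return np.array(c["origin"]),d/np.linalg.norm(d)
def plane(n,p,z):
    o,d=ray(n,p); return o+d*(z-o[2])/d[2]
def tri(ps):  # {view:pixel}
    A=np.zeros((3,3));b=np.zeros(3);L=[ray(n,p) for n,p in ps.items()]
    for o,d in L:
        M=np.eye(3)-np.outer(d,d);A+=M;b+=M@o
    x=np.linalg.solve(A,b); return x,[np.linalg.norm(np.cross(d,x-o)) for o,d in L]
def mask(im,col,box):
    h=cv2.cvtColor(im,cv2.COLOR_RGB2HSV);H,S,V=[h[...,i].astype(int) for i in range(3)]
    m={'red':((H<8)|(H>172))&(S>150)&(V>70),'blue':(H>105)&(H<128)&(S>150)&(V>60),'yellow':(H>20)&(H<32)&(S>150)&(V>80),
       'white':(S<70)&(V>140),'black':(V<60)}[col].astype(np.uint8)
    k=np.zeros_like(m);x0,y0,x1,y1=box;k[y0:y1,x0:x1]=m[y0:y1,x0:x1]
    return k
def big(m):
    c,_=cv2.findContours(m,cv2.RETR_EXTERNAL,cv2.CHAIN_APPROX_NONE);return max(c,key=cv2.contourArea)
E
python3 - <<'E'
from h import *
import numpy as np
I={n:vision.grab_frame(n) for n in("scene","top")}
B={'scene':dict(cap=(280,185,318,230),blue=(215,195,278,235),yellow=(320,260,400,320)),
   'top':dict(cap=(255,193,293,228),blue=(195,205,250,255),yellow=(325,195,380,250))}
P={}
for n in I:
    m=mask(I[n],'red',B[n]['cap']);c=big(m);print(n,'red bbox',cv2.boundingRect(c))
    hull=cv2.fillConvexPoly(np.zeros_like(m),cv2.convexHull(c),1)
    w=mask(I[n],'white',B[n]['cap'])*cv2.dilate(hull,None)
    if n=='scene': w[208:]=0
    cw=big(w);e=cv2.fitEllipse(cw);print('disc',e);P[n]=e[0]
print('cap top',tri(P))
for t in('blue','yellow'):
    Q={}
    for n in I:
        c=big(mask(I[n],t,B[n][t]));q=cv2.minAreaRect(c)
        ap=cv2.approxPolyDP(cv2.convexHull(c),5,True)[:,0];print(t,n,ap.tolist())
        M=cv2.moments(cv2.convexHull(c));Q[n]=(M['m10']/M['m00'],M['m01']/M['m00'])
        W=np.array([plane(n,p,18)[:2] for p in ap]);print(W.round().tolist(), 'ctr',plane(n,Q[n],18).round(1), 'sides',np.linalg.norm(W-np.roll(W,1,0),axis=1).round())
    print(tri(Q))
for k,p,z in(('amber',(364,172),120),('jar',(237,180),98),('bluebottle',(176,261),100)): print(k,plane('top',p,z).round())
big2=cv2.resize(np.hstack([I['scene'][180:250,250:350],I['top'][160:230,225:325]]),None,fx=4,fy=4,interpolation=cv2.INTER_CUBIC)
cv2.imwrite('pics/crop.png',big2[:,:,::-1])
E
```

```text
scene red bbox (286, 192, 23, 29)
disc ((296.9239501953125, 195.54916381835938), (7.501273155212402, 16.673526763916016), 91.28054809570312)
top red bbox (265, 199, 21, 22)
disc ((274.8753967285156, 209.01239013671875), (14.133605003356934, 14.270634651184082), 113.40357971191406)
cap top (array([524.3863147 , 108.86275975, 135.10442371]), [np.float64(0.44816907418663293), np.float64(0.4481690741865172)])
blue scene [[269, 219], [235, 232], [222, 210], [255, 202]]
[[517.0, 210.0], [407.0, 221.0], [444.0, 336.0], [545.0, 309.0]] ctr [472.  261.1  18. ] sides [103. 110. 121. 105.]
blue top [[243, 218], [235, 250], [201, 242], [210, 209]]
[[513.0, 206.0], [415.0, 233.0], [443.0, 337.0], [544.0, 308.0]] ctr [477.8 271.9  18. ] sides [106. 102. 107. 105.]
(array([479.07091155, 272.28140322,   9.47287824]), [np.float64(0.7852453380871846), np.float64(0.7852453380872028)])
yellow scene [[348, 266], [390, 283], [371, 316], [327, 296]]
[[527.0, -71.0], [553.0, -173.0], [441.0, -205.0], [415.0, -106.0]] ctr [ 480.6 -140.8   18. ] sides [117. 105. 117. 102.]
yellow top [[363, 202], [374, 234], [341, 244], [331, 212]]
[[553.0, -169.0], [452.0, -197.0], [424.0, -94.0], [524.0, -67.0]] ctr [ 488.  -132.3   18. ] sides [105. 105. 107. 103.]
(array([ 489.12877754, -134.64584137,    8.28642226]), [np.float64(0.4901636212686312), np.float64(0.4901636212684942)])
amber [ 627. -153.  120.]
jar [618. 217.  98.]
bluebottle [386. 396. 100.]
```

View pics/crop.png

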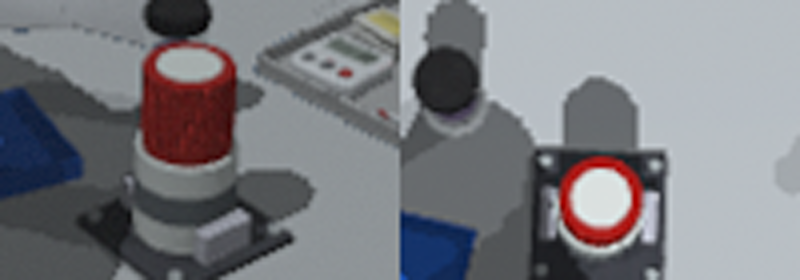

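The crop confirms it: in the left part (scene) the cap sits on the neck with its white disc on top. In the right part (top) the disc is at about full-image (275,209). The cap top triangulates to (524,109,135), against an expected z of 132. The trays measure about 105 mm square near z 9–18. Next I transit.

The rows are not in the units I measure in: shifts go in shares of 1000 mm and turns go in shares of 60 degrees. I convert before sending: -28 mm / 1000 = -0.028, -26 mm / 1000 = -0.026.

```bash
python3 shift.py '[{"finger_gap":85, "xyz":[-0.014, -0.012, 0]}, {"finger_gap":85, "xyz":[-0.028, -0.025, 0]}, {"finger_gap":85, "xyz":[-0.028, -0.025, 0]}, {"finger_gap":85, "xyz":[-0.028, -0.025, 0]}, {"finger_gap":85, "xyz":[-0.028, -0.025, 0]}, {"finger_gap":85, "xyz":[-0.028, -0.025, 0]}, {"finger_gap":85, "xyz":[-0.028, -0.025, 0]}, {"finger_gap":85, "xyz":[-0.028, -0.025, 0]}, {"finger_gap":85, "xyz":[-0.028, -0.025, 0]}, {"finger_gap":85, "xyz":[-0.028, -0.025, 0]}, {"finger_gap":85, "xyz":[-0.028, -0.025, 0]}, {"finger_gap":85, "xyz":[-0.028, -0.025, 0]}, {"finger_gap":85, "xyz":[-0.028, -0.025, 0]}, {"finger_gap":85, "xyz":[-0.028, -0.025, 0]}, {"finger_gap":85, "xyz":[-0.028, -0.025, 0]}, {"finger_gap":85, "xyz":[-0.028, -0.025, 0]}, {"finger_gap":85, "xyz":[-0.028, -0.025, 0]}, {"finger_gap":85, "xyz":[-0.026, -0.025, 0]}, {"finger_gap":85}, {"finger_gap":85}]' 40
cat > st.py <<'E'
from h import *
import sys
s=r.get_state();T=R.from_quat(s['tool_rot']);p=s['ee_pos']
print('t',round(s['time_s'],2),'p',p.round(1),'j',s['joints'].round(2),'F',s['wrist_force'].round(2),'M',s['wrist_torque'].round(2),'w',round(s['gripper_width'],1),'g',s['grasp_force'])
Y=T.apply([0,1,0]);print('yaw of tool y',np.arctan2(Y[1],Y[0]).round(3),'toolz',T.apply([0,0,1]).round(4))
if len(sys.argv)>3:
    g=np.array(list(map(float,sys.argv[1:4])));print('to goal, tool axes',T.inv().apply(g-p).round(1))
E
python3 st.py 524.4 108.9 101
```

```text
time_s: 1.87
ee_pos: [535.5, 90.5, 239.1]
tool_rot: [0.143, 0.99, -0.0, -0.0]
wrist_force: [0.1, -0.1, -0.6]
gripper_width: 84.9
grasp_force: 0.0
t 1.87 p [535.5  90.5 239.1] j [-0.46  0.25  0.26  1.86 -0.08  1.04  1.11] F [ 0.07 -0.09 -0.65] M [-0.02 -0.03  0.03] w 84.9 g 0.0
yaw of tool y 1.284 toolz [-1.e-04 -6.e-04 -1.e+00]
to goal, tool axes [ 15.9  14.6 138.1]
```

In the tool's units: 20 mm / 1000 = 0.02, 16 mm / 1000 = 0.016, 0.12 rad / 1.0472 = 0.1146.

```bash
python3 shift.py '[{"finger_gap":85, "xyz":[0.016, 0.0146, 0.02]}, {"finger_gap":85, "rot":[0, 0, 0.1146]}, {"finger_gap":85, "rot":[0, 0, 0.1146]}, {"finger_gap":85, "rot":[0, 0, 0.1146]}, {"finger_gap":85, "rot":[0, 0, 0.1146]}, {"finger_gap":85, "rot":[0, 0, 0.1146]}, {"finger_gap":85, "rot":[0, 0, 0.1146]}, {"finger_gap":85, "rot":[0, 0, 0.1146]}, {"finger_gap":85, "rot":[0, 0, 0.1146]}, {"finger_gap":85, "rot":[0, 0, 0.1146]}, {"finger_gap":85, "rot":[0, 0, 0.1146]}, {"finger_gap":85, "rot":[0, 0, 0.1146]}, {"finger_gap":85, "rot":[0, 0, 0.1146]}, {"finger_gap":85, "rot":[0, 0, 0.1146]}, {"finger_gap":85, "rot":[0, 0, 0.1146]}, {"finger_gap":85, "rot":[0, 0, 0.1146]}, {"finger_gap":85, "rot":[0, 0, 0.1146]}, {"finger_gap":85, "rot":[0, 0, 0.1146]}, {"finger_gap":85, "rot":[0, 0, 0.1146]}, {"finger_gap":85, "rot":[0, 0, 0.1146]}]'; python3 st.py 524.4 108.9 101
```

```text
time_s: 3.53
ee_pos: [522.6, 113.5, 219.0]
tool_rot: [0.959, 0.285, -0.0, -0.001]
wrist_force: [0.1, 0.5, 1.5]
gripper_width: 84.9
grasp_force: 0.0
t 3.53 p [522.6 113.5 219. ] j [-0.83  0.3   0.67  1.92 -0.22  1.   -1.06] F [0.11 0.51 1.46] M [-0.01 -0.   -0.01] w 84.9 g 0.0
yaw of tool y -0.994 toolz [-0.001   0.0011 -1.    ]
to goal, tool axes [ -1.   5. 118.]
```

In the tool's units: 10 mm / 1000 = 0.01, 0.12 rad / 1.0472 = 0.1146.

```bash
python3 shift.py '[{"finger_gap":85, "xyz":[0, 0, 0.01], "rot":[0, 0, 0.1146]}, {"finger_gap":85, "xyz":[0, 0, 0.01], "rot":[0, 0, 0.1146]}, {"finger_gap":85, "rot":[0, 0, 0.1146]}, {"finger_gap":85, "rot":[0, 0, 0.1146]}, {"finger_gap":85, "rot":[0, 0, 0.1146]}, {"finger_gap":85, "rot":[0, 0, 0.1146]}, {"finger_gap":85}, {"finger_gap":85}]'; python3 st.py 524.4 108.9 101
```

```text
time_s: 4.2
ee_pos: [522.9, 113.0, 199.0]
tool_rot: [0.998, -0.067, -0.0, -0.0]
wrist_force: [-0.2, 0.4, -0.5]
gripper_width: 85.2
grasp_force: 0.0
t 4.2 p [522.9 113.  199. ] j [-0.94  0.36  0.82  1.95 -0.32  0.97 -1.67] F [-0.21  0.36 -0.53] M [-0.01  0.01 -0.04] w 85.2 g 0.0
yaw of tool y -1.705 toolz [-8.e-04  4.e-04 -1.e+00]
to goal, tool axes [ 2.1  3.9 98. ]
```

In the tool's units: 20 mm / 1000 = 0.02, 16 mm / 1000 = 0.016.

```bash
python3 shift.py '[{"finger_gap":85, "xyz":[0.0021, 0.004, 0.02]}, {"finger_gap":85, "xyz":[0, 0, 0.02]}, {"finger_gap":85, "xyz":[0, 0, 0.016]}, {"finger_gap":85}, {"finger_gap":85}]'; python3 st.py 524.4 108.9 101
python3 - <<'E'
from h import *
a,b=vision.grab_frame('scene'),vision.grab_frame('top')
cv2.imwrite('pics/c2.png',cv2.resize(np.hstack([a[150:250,240:340],b[160:260,225:325]]),None,fx=4,fy=4)[:,:,::-1])
E
```

```text
time_s: 4.62
ee_pos: [524.5, 107.5, 142.9]
tool_rot: [0.998, -0.069, -0.001, 0.0]
wrist_force: [1.2, -0.6, 0.4]
gripper_width: 85.3
grasp_force: 0.0
t 4.62 p [524.5 107.5 142.9] j [-0.88  0.44  0.77  2.   -0.4   0.86 -1.59] F [ 1.18 -0.65  0.36] M [-0.   -0.04 -0.01] w 85.3 g 0.0
yaw of tool y -1.709 toolz [-1.7e-03 -1.0e-04 -1.0e+00]
to goal, tool axes [-0.2 -1.3 41.9]
```

View pics/c2.png

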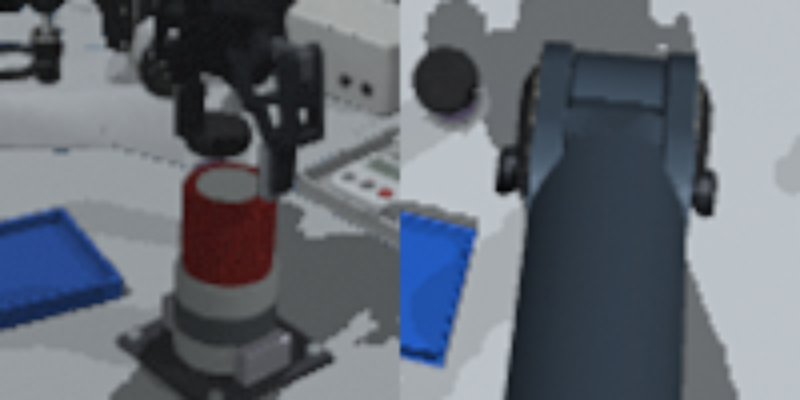

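In the scene crop (left), the open fingers sit either side of the cap, just above its rim. The arm blocks the top view. Now descend and close lightly.

In the tool's units: 15 mm / 1000 = 0.015, -1.3 mm / 1000 = -0.0013.

```bash
python3 shift.py '[{"finger_gap":85, "xyz":[0, -0.0013, 0.015]}, {"finger_gap":85, "xyz":[0, 0, 0.015]}, {"finger_gap":85, "xyz":[0, 0, 0.012]}, {"finger_gap":85}, {"finger_gap":40}, {"finger_gap":40}, {"finger_gap":40}, {"finger_gap":40}, {"finger_gap":40}, {"finger_gap":40}]' 30; python3 st.py 524.4 108.9 101
```

```text
time_s: 5.55
ee_pos: [526.2, 108.7, 102.5]
tool_rot: [0.998, -0.07, 0.001, -0.001]
wrist_force: [-2.7, 0.5, 5.4]
gripper_width: 58.9
grasp_force: 32.3
t 5.55 p [526.2 108.7 102.5] j [-0.83  0.5   0.72  2.02 -0.46  0.79 -1.54] F [-2.72  0.52  5.42] M [-0.02  0.2   0.02] w 58.9 g 32.33847837662324
yaw of tool y -1.711 toolz [ 0.0019  0.0011 -1.    ]
to goal, tool axes [-1.8  0.   1.5]
```

In the tool's units: -0.17 mm / 1000 = -0.0002, -0.12 rad / 1.0472 = -0.1146.

```bash
python3 shift.py '[{"finger_gap":40, "xyz":[0, 0, -0.0002], "rot":[0, 0, -0.0573]}, {"finger_gap":40, "xyz":[0, 0, -0.0002], "rot":[0, 0, -0.1146]}, {"finger_gap":40, "xyz":[0, 0, -0.0002], "rot":[0, 0, -0.1146]}, {"finger_gap":40, "xyz":[0, 0, -0.0002], "rot":[0, 0, -0.1146]}, {"finger_gap":40, "xyz":[0, 0, -0.0002], "rot":[0, 0, -0.1146]}, {"finger_gap":40, "xyz":[0, 0, -0.0002], "rot":[0, 0, -0.1146]}]' 40; python3 st.py 524.4 108.9 101
```

```text
time_s: 6.05
ee_pos: [525.5, 108.5, 102.6]
tool_rot: [0.966, 0.26, 0.0, -0.0]
wrist_force: [1.2, -0.5, -2.6]
gripper_width: 59.0
grasp_force: 43.4
t 6.05 p [525.5 108.5 102.6] j [-0.71  0.45  0.55  2.02 -0.34  0.76 -1.  ] F [ 1.17 -0.45 -2.63] M [ 0.08 -0.12 -0.05] w 59.0 g 43.35891164664645
yaw of tool y -1.045 toolz [ 9.e-04  3.e-04 -1.e+00]
to goal, tool axes [-0.8 -0.9  1.6]
```

In the tool's units: -0.17 mm / 1000 = -0.0002, -0.12 rad / 1.0472 = -0.1146.

```bash
python3 shift.py '[{"finger_gap":40, "xyz":[0, 0, -0.0002], "rot":[0, 0, -0.1146]}, {"finger_gap":40, "xyz":[0, 0, -0.0002], "rot":[0, 0, -0.1146]}, {"finger_gap":40, "xyz":[0, 0, -0.0002], "rot":[0, 0, -0.1146]}, {"finger_gap":40, "xyz":[0, 0, -0.0002], "rot":[0, 0, -0.1146]}, {"finger_gap":40, "xyz":[0, 0, -0.0002], "rot":[0, 0, -0.1146]}, {"finger_gap":40, "xyz":[0, 0, -0.0002], "rot":[0, 0, -0.1146]}, {"finger_gap":40, "xyz":[0, 0, -0.0002], "rot":[0, 0, -0.1146]}, {"finger_gap":40, "xyz":[0, 0, -0.0002], "rot":[0, 0, -0.1146]}, {"finger_gap":40, "xyz":[0, 0, -0.0002], "rot":[0, 0, -0.1146]}, {"finger_gap":40, "xyz":[0, 0, -0.0002], "rot":[0, 0, -0.1146]}]'; python3 st.py 524.4 108.9 101
```

```text
time_s: 6.88
ee_pos: [525.7, 108.7, 104.0]
tool_rot: [0.65, 0.76, 0.001, 0.0]
wrist_force: [1.2, 1.0, -3.5]
gripper_width: 59.0
grasp_force: 43.6
t 6.88 p [525.7 108.7 104. ] j [-0.47  0.41  0.24  2.   -0.14  0.74  0.01] F [ 1.23  0.98 -3.53] M [ 0.23 -0.26 -0.06] w 59.0 g 43.55268826999236
yaw of tool y 0.155 toolz [ 1.4e-03  4.0e-04 -1.0e+00]
to goal, tool axes [ 0.4 -1.3  3. ]
```

In the tool's units: -0.17 mm / 1000 = -0.0002, -0.12 rad / 1.0472 = -0.1146.

```bash
python3 shift.py '[{"finger_gap":40, "xyz":[0, 0, -0.0002], "rot":[0, 0, -0.1146]}, {"finger_gap":40, "xyz":[0, 0, -0.0002], "rot":[0, 0, -0.1146]}, {"finger_gap":40, "xyz":[0, 0, -0.0002], "rot":[0, 0, -0.1146]}, {"finger_gap":40, "xyz":[0, 0, -0.0002], "rot":[0, 0, -0.1146]}, {"finger_gap":40, "xyz":[0, 0, -0.0002], "rot":[0, 0, -0.1146]}, {"finger_gap":40, "xyz":[0, 0, -0.0002], "rot":[0, 0, -0.1146]}, {"finger_gap":40, "xyz":[0, 0, -0.0002], "rot":[0, 0, -0.1146]}, {"finger_gap":40, "xyz":[0, 0, -0.0002], "rot":[0, 0, -0.1146]}, {"finger_gap":40, "xyz":[0, 0, -0.0002], "rot":[0, 0, -0.1146]}, {"finger_gap":40, "xyz":[0, 0, -0.0002], "rot":[0, 0, -0.1146]}, {"finger_gap":40, "xyz":[0, 0, -0.0002], "rot":[0, 0, -0.1146]}, {"finger_gap":40, "xyz":[0, 0, -0.0002], "rot":[0, 0, -0.1146]}, {"finger_gap":40, "xyz":[0, 0, -0.0002], "rot":[0, 0, -0.1146]}, {"finger_gap":40, "xyz":[0, 0, -0.0002], "rot":[0, 0, -0.1146]}, {"finger_gap":40, "xyz":[0, 0, -0.0002], "rot":[0, 0, -0.1146]}, {"finger_gap":40, "xyz":[0, 0, -0.0002], "rot":[0, 0, -0.1146]}, {"finger_gap":40, "xyz":[0, 0, -0.0002], "rot":[0, 0, -0.1146]}, {"finger_gap":40, "xyz":[0, 0, -0.0002], "rot":[0, 0, -0.1146]}, {"finger_gap":40}]'; python3 st.py 524.4 108.9 101
```

```text
time_s: 8.47
ee_pos: [525.3, 108.6, 107.0]
tool_rot: [-0.362, 0.932, 0.0, 0.0]
wrist_force: [-0.1, 0.9, -1.8]
gripper_width: 58.9
grasp_force: 43.7
t 8.47 p [525.3 108.6 107. ] j [-0.05  0.42 -0.29  1.98  0.17  0.76  1.87] F [-0.06  0.87 -1.78] M [0.42 0.07 0.01] w 58.9 g 43.6629235802684
yaw of tool y 2.311 toolz [ 1.e-04  9.e-04 -1.e+00]
to goal, tool axes [0.5 0.8 6. ]
```

In the tool's units: 0.12 rad / 1.0472 = 0.1146.

```bash
python3 shift.py '[{"finger_gap":78}, {"finger_gap":78}, {"finger_gap":78}, {"finger_gap":78, "rot":[0, 0, 0.0573]}, {"finger_gap":78, "rot":[0, 0, 0.1146]}, {"finger_gap":78, "rot":[0, 0, 0.1146]}, {"finger_gap":78, "rot":[0, 0, 0.1146]}, {"finger_gap":78, "rot":[0, 0, 0.1146]}, {"finger_gap":78, "rot":[0, 0, 0.1146]}, {"finger_gap":78, "rot":[0, 0, 0.1146]}, {"finger_gap":78, "rot":[0, 0, 0.1146]}, {"finger_gap":78, "rot":[0, 0, 0.1146]}, {"finger_gap":78, "rot":[0, 0, 0.1146]}, {"finger_gap":78, "rot":[0, 0, 0.1146]}, {"finger_gap":78, "rot":[0, 0, 0.1146]}, {"finger_gap":78, "rot":[0, 0, 0.1146]}, {"finger_gap":78, "rot":[0, 0, 0.1146]}, {"finger_gap":78, "rot":[0, 0, 0.1146]}, {"finger_gap":78, "rot":[0, 0, 0.1146]}, {"finger_gap":78, "rot":[0, 0, 0.1146]}]' ; python3 shift.py '[{"finger_gap":78, "rot":[0, 0, 0.1146]}, {"finger_gap":78, "rot":[0, 0, 0.1146]}, {"finger_gap":78, "rot":[0, 0, 0.1146]}, {"finger_gap":78, "rot":[0, 0, 0.1146]}, {"finger_gap":78, "rot":[0, 0, 0.1146]}, {"finger_gap":78, "rot":[0, 0, 0.1146]}, {"finger_gap":78, "rot":[0, 0, 0.1146]}, {"finger_gap":78, "rot":[0, 0, 0.1146]}, {"finger_gap":78, "rot":[0, 0, 0.1146]}, {"finger_gap":78, "rot":[0, 0, 0.1146]}, {"finger_gap":78, "rot":[0, 0, 0.1146]}, {"finger_gap":78, "rot":[0, 0, 0.1146]}, {"finger_gap":78, "rot":[0, 0, 0.1146]}, {"finger_gap":78, "rot":[0, 0, 0.1146]}, {"finger_gap":78}, {"finger_gap":78}]'; python3 st.py 525.3 108.6 107
```

```text
time_s: 10.13
ee_pos: [525.4, 108.5, 107.3]
tool_rot: [0.585, 0.811, 0.0, 0.0]
wrist_force: [-0.2, -0.1, -0.5]
gripper_width: 78.1
grasp_force: 0.0
time_s: 11.47
ee_pos: [525.3, 108.7, 107.2]
tool_rot: [0.994, 0.111, 0.0, 0.0]
wrist_force: [-0.0, 0.7, -0.4]
gripper_width: 78.4
grasp_force: 0.0
t 11.47 p [525.3 108.7 107.2] j [-0.76  0.46  0.62  2.02 -0.38  0.78 -1.27] F [-0.01  0.69 -0.44] M [0.01 0.08 0.04] w 78.4 g 0.0
yaw of tool y -1.348 toolz [ 3.e-04 -2.e-04 -1.e+00]
to goal, tool axes [-0.   0.1  0.2]
```

In the tool's units: -0.17 mm / 1000 = -0.0002, -0.12 rad / 1.0472 = -0.1146.

```bash
python3 shift.py '[{"finger_gap":40}, {"finger_gap":40}, {"finger_gap":40}, {"finger_gap":40}, {"finger_gap":40}, {"finger_gap":40, "xyz":[0, 0, -0.0002], "rot":[0, 0, -0.0573]}, {"finger_gap":40, "xyz":[0, 0, -0.0002], "rot":[0, 0, -0.1146]}, {"finger_gap":40, "xyz":[0, 0, -0.0002], "rot":[0, 0, -0.1146]}, {"finger_gap":40, "xyz":[0, 0, -0.0002], "rot":[0, 0, -0.1146]}, {"finger_gap":40, "xyz":[0, 0, -0.0002], "rot":[0, 0, -0.1146]}, {"finger_gap":40, "xyz":[0, 0, -0.0002], "rot":[0, 0, -0.1146]}, {"finger_gap":40, "xyz":[0, 0, -0.0002], "rot":[0, 0, -0.1146]}, {"finger_gap":40, "xyz":[0, 0, -0.0002], "rot":[0, 0, -0.1146]}, {"finger_gap":40, "xyz":[0, 0, -0.0002], "rot":[0, 0, -0.1146]}, {"finger_gap":40, "xyz":[0, 0, -0.0002], "rot":[0, 0, -0.1146]}, {"finger_gap":40, "xyz":[0, 0, -0.0002], "rot":[0, 0, -0.1146]}]' 40; python3 st.py; python3 shift.py '[{"finger_gap":40, "xyz":[0, 0, -0.0002], "rot":[0, 0, -0.1146]}, {"finger_gap":40, "xyz":[0, 0, -0.0002], "rot":[0, 0, -0.1146]}, {"finger_gap":40, "xyz":[0, 0, -0.0002], "rot":[0, 0, -0.1146]}, {"finger_gap":40, "xyz":[0, 0, -0.0002], "rot":[0, 0, -0.1146]}, {"finger_gap":40, "xyz":[0, 0, -0.0002], "rot":[0, 0, -0.1146]}, {"finger_gap":40, "xyz":[0, 0, -0.0002], "rot":[0, 0, -0.1146]}, {"finger_gap":40, "xyz":[0, 0, -0.0002], "rot":[0, 0, -0.1146]}, {"finger_gap":40, "xyz":[0, 0, -0.0002], "rot":[0, 0, -0.1146]}, {"finger_gap":40, "xyz":[0, 0, -0.0002], "rot":[0, 0, -0.1146]}, {"finger_gap":40, "xyz":[0, 0, -0.0002], "rot":[0, 0, -0.1146]}, {"finger_gap":40, "xyz":[0, 0, -0.0002], "rot":[0, 0, -0.1146]}, {"finger_gap":40, "xyz":[0, 0, -0.0002], "rot":[0, 0, -0.1146]}, {"finger_gap":40, "xyz":[0, 0, -0.0002], "rot":[0, 0, -0.1146]}, {"finger_gap":40, "xyz":[0, 0, -0.0002], "rot":[0, 0, -0.1146]}, {"finger_gap":40, "xyz":[0, 0, -0.0002], "rot":[0, 0, -0.1146]}, {"finger_gap":40, "xyz":[0, 0, -0.0002], "rot":[0, 0, -0.1146]}, {"finger_gap":40, "xyz":[0, 0, -0.0002], "rot":[0, 0, -0.1146]}, {"finger_gap":40, "xyz":[0, 0, -0.0002], "rot":[0, 0, -0.1146]}, {"finger_gap":40}]'; python3 st.py
```

```text
time_s: 12.8
ee_pos: [526.1, 108.3, 109.2]
tool_rot: [0.737, 0.676, 0.001, 0.0]
wrist_force: [0.7, -0.2, 1.0]
gripper_width: 59.4
grasp_force: 42.6
t 12.8 p [526.1 108.3 109.2] j [-0.51  0.41  0.29  2.   -0.17  0.75 -0.21] F [ 0.71 -0.18  1.02] M [ 0.07 -0.12 -0.08] w 59.4 g 42.56834557982785
yaw of tool y -0.086 toolz [ 1.7e-03  4.0e-04 -1.0e+00]
time_s: 14.38
ee_pos: [526.2, 108.4, 112.4]
tool_rot: [-0.247, 0.969, 0.0, 0.001]
wrist_force: [1.0, 0.1, 2.9]
gripper_width: 58.8
grasp_force: 42.8
t 14.38 p [526.2 108.4 112.4] j [-0.1   0.41 -0.23  1.98  0.13  0.77  1.67] F [1.01 0.08 2.91] M [ 0.09 -0.13  0.07] w 58.8 g 42.77066649411272
yaw of tool y 2.071 toolz [ 1.8e-03  9.0e-04 -1.0e+00]
```

In the tool's units: 0.12 rad / 1.0472 = 0.1146.

```bash
python3 shift.py '[{"finger_gap":78}, {"finger_gap":78}, {"finger_gap":78}, {"finger_gap":78, "rot":[0, 0, 0.0573]}, {"finger_gap":78, "rot":[0, 0, 0.1146]}, {"finger_gap":78, "rot":[0, 0, 0.1146]}, {"finger_gap":78, "rot":[0, 0, 0.1146]}, {"finger_gap":78, "rot":[0, 0, 0.1146]}, {"finger_gap":78, "rot":[0, 0, 0.1146]}, {"finger_gap":78, "rot":[0, 0, 0.1146]}, {"finger_gap":78, "rot":[0, 0, 0.1146]}, {"finger_gap":78, "rot":[0, 0, 0.1146]}, {"finger_gap":78, "rot":[0, 0, 0.1146]}, {"finger_gap":78, "rot":[0, 0, 0.1146]}, {"finger_gap":78, "rot":[0, 0, 0.1146]}, {"finger_gap":78, "rot":[0, 0, 0.1146]}, {"finger_gap":78, "rot":[0, 0, 0.1146]}, {"finger_gap":78, "rot":[0, 0, 0.1146]}, {"finger_gap":78, "rot":[0, 0, 0.1146]}, {"finger_gap":78, "rot":[0, 0, 0.1146]}]' ; python3 shift.py '[{"finger_gap":78, "rot":[0, 0, 0.1146]}, {"finger_gap":78, "rot":[0, 0, 0.1146]}, {"finger_gap":78, "rot":[0, 0, 0.1146]}, {"finger_gap":78, "rot":[0, 0, 0.1146]}, {"finger_gap":78, "rot":[0, 0, 0.1146]}, {"finger_gap":78, "rot":[0, 0, 0.1146]}, {"finger_gap":78, "rot":[0, 0, 0.1146]}, {"finger_gap":78, "rot":[0, 0, 0.1146]}, {"finger_gap":78, "rot":[0, 0, 0.1146]}, {"finger_gap":78, "rot":[0, 0, 0.1146]}, {"finger_gap":78, "rot":[0, 0, 0.1146]}, {"finger_gap":78, "rot":[0, 0, 0.1146]}, {"finger_gap":78}, {"finger_gap":78}]'; python3 st.py 526 108.5 113
```

```text
time_s: 16.05
ee_pos: [525.0, 108.5, 111.8]
tool_rot: [0.678, 0.736, -0.0, -0.0]
wrist_force: [0.9, -0.2, -0.1]
gripper_width: 78.0
grasp_force: 0.0
time_s: 17.22
ee_pos: [525.0, 108.7, 111.8]
tool_rot: [0.994, 0.111, -0.0, 0.0]
wrist_force: [0.1, 0.3, -0.0]
gripper_width: 78.1
grasp_force: 0.0
t 17.22 p [525.  108.7 111.8] j [-0.76  0.45  0.61  2.01 -0.36  0.78 -1.28] F [ 0.08  0.33 -0.05] M [-0.06  0.   -0.02] w 78.1 g 0.0
yaw of tool y -1.348 toolz [-3.e-04 -4.e-04 -1.e+00]
to goal, tool axes [ 0.9  0.4 -1.2]
```

Run:
```python
from h import *
a=vision.grab_frame('scene')
cv2.imwrite('pics/c3.png',cv2.resize(a[150:250,240:360],None,fx=5,fy=5,interpolation=cv2.INTER_CUBIC)[:,:,::-1])
```

```text
(no output)
```

View pics/c3.png

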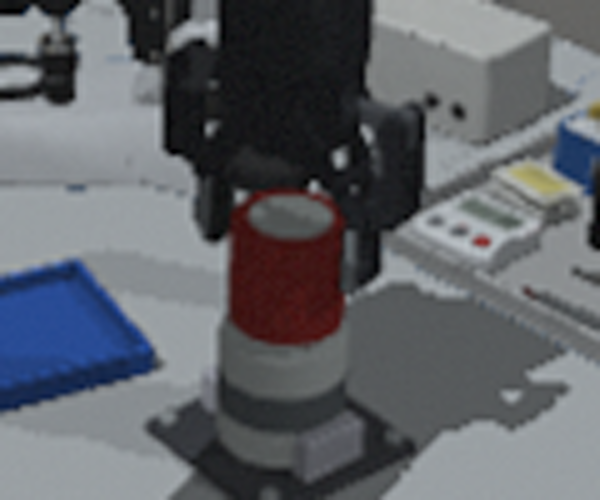

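The crop shows the cap standing upright between the open fingers, with its disc at about full-image (298,193). I'll check the rise numerically.

Run:
```python
from h import *
for a in (cv2.imread('pics/scene0.png')[:,:,::-1].copy(),vision.grab_frame('scene')):
    c=big(mask(a,'red',(280,180,318,230)));print(cv2.boundingRect(c))
    w=mask(a,'white',(280,180,318,202));w=w*cv2.fillConvexPoly(np.zeros_like(w),cv2.convexHull(c),1)
    print(cv2.moments(w,True)['m01']/cv2.moments(w,True)['m00'])
c=vision.get_calibration('scene')
for z in (132,135,143):
    q=R.from_quat(c['rotation']).inv().apply(np.array([525,108.7,z])-c['origin']);q=c['K']@q;print(z,q[:2]/q[2])
```

```text
(286, 192, 23, 29)
195.651376146789
(297, 208, 11, 11)Traceback (most recent call last):
  File "<stdin>", line 5, in <module>
ZeroDivisionError: float division by zero
```

The top edge of the red went from row 192 to about 188, roughly a 10 mm rise, so the threading works. Third stroke.

In the tool's units: -0.17 mm / 1000 = -0.0002, -0.12 rad / 1.0472 = -0.1146.

```bash
python3 shift.py '[{"finger_gap":40}, {"finger_gap":40}, {"finger_gap":40}, {"finger_gap":40}, {"finger_gap":40}, {"finger_gap":40, "xyz":[0, 0, -0.0002], "rot":[0, 0, -0.0573]}, {"finger_gap":40, "xyz":[0, 0, -0.0002], "rot":[0, 0, -0.1146]}, {"finger_gap":40, "xyz":[0, 0, -0.0002], "rot":[0, 0, -0.1146]}, {"finger_gap":40, "xyz":[0, 0, -0.0002], "rot":[0, 0, -0.1146]}, {"finger_gap":40, "xyz":[0, 0, -0.0002], "rot":[0, 0, -0.1146]}, {"finger_gap":40, "xyz":[0, 0, -0.0002], "rot":[0, 0, -0.1146]}, {"finger_gap":40, "xyz":[0, 0, -0.0002], "rot":[0, 0, -0.1146]}, {"finger_gap":40, "xyz":[0, 0, -0.0002], "rot":[0, 0, -0.1146]}, {"finger_gap":40, "xyz":[0, 0, -0.0002], "rot":[0, 0, -0.1146]}, {"finger_gap":40, "xyz":[0, 0, -0.0002], "rot":[0, 0, -0.1146]}, {"finger_gap":40, "xyz":[0, 0, -0.0002], "rot":[0, 0, -0.1146]}]' 40; python3 st.py; python3 shift.py '[{"finger_gap":40, "xyz":[0, 0, -0.0002], "rot":[0, 0, -0.1146]}, {"finger_gap":40, "xyz":[0, 0, -0.0002], "rot":[0, 0, -0.1146]}, {"finger_gap":40, "xyz":[0, 0, -0.0002], "rot":[0, 0, -0.1146]}, {"finger_gap":40, "xyz":[0, 0, -0.0002], "rot":[0, 0, -0.1146]}, {"finger_gap":40, "xyz":[0, 0, -0.0002], "rot":[0, 0, -0.1146]}, {"finger_gap":40, "xyz":[0, 0, -0.0002], "rot":[0, 0, -0.1146]}, {"finger_gap":40, "xyz":[0, 0, -0.0002], "rot":[0, 0, -0.1146]}, {"finger_gap":40, "xyz":[0, 0, -0.0002], "rot":[0, 0, -0.1146]}, {"finger_gap":40, "xyz":[0, 0, -0.0002], "rot":[0, 0, -0.1146]}, {"finger_gap":40, "xyz":[0, 0, -0.0002], "rot":[0, 0, -0.1146]}, {"finger_gap":40, "xyz":[0, 0, -0.0002], "rot":[0, 0, -0.1146]}, {"finger_gap":40, "xyz":[0, 0, -0.0002], "rot":[0, 0, -0.1146]}, {"finger_gap":40, "xyz":[0, 0, -0.0002], "rot":[0, 0, -0.1146]}, {"finger_gap":40, "xyz":[0, 0, -0.0002], "rot":[0, 0, -0.1146]}, {"finger_gap":40, "xyz":[0, 0, -0.0002], "rot":[0, 0, -0.1146]}, {"finger_gap":40, "xyz":[0, 0, -0.0002], "rot":[0, 0, -0.1146]}, {"finger_gap":40, "xyz":[0, 0, -0.0002], "rot":[0, 0, -0.1146]}, {"finger_gap":40, "xyz":[0, 0, -0.0002], "rot":[0, 0, -0.1146]}, {"finger_gap":40}]'; python3 st.py
```

```text
time_s: 18.65
ee_pos: [526.0, 108.5, 114.2]
tool_rot: [0.737, 0.676, 0.001, 0.0]
wrist_force: [-0.0, 0.1, 2.4]
gripper_width: 59.2
grasp_force: 42.4
t 18.65 p [526.  108.5 114.2] j [-0.51  0.4   0.29  2.   -0.16  0.76 -0.21] F [-0.02  0.14  2.4 ] M [ 0.01 -0.13 -0.05] w 59.2 g 42.44788743846584
yaw of tool y -0.086 toolz [ 1.7e-03  6.0e-04 -1.0e+00]
time_s: 20.23
ee_pos: [525.7, 108.6, 117.2]
tool_rot: [-0.247, 0.969, 0.0, 0.0]
wrist_force: [-1.0, -0.1, 3.7]
gripper_width: 58.9
grasp_force: 42.8
t 20.23 p [525.7 108.6 117.2] j [-0.1   0.4  -0.23  1.97  0.12  0.78  1.67] F [-1.03 -0.12  3.68] M [0.15 0.16 0.05] w 58.9 g 42.84377838252112
yaw of tool y 2.071 toolz [ 7.e-04  1.e-03 -1.e+00]
```

In the tool's units: -0.5 mm / 1000 = -0.0005, -0.1 rad / 1.0472 = -0.0955.

```bash
python3 shift.py '[{"finger_gap":40, "xyz":[0, 0, -0.0005], "rot":[0, 0, -0.0955]}, {"finger_gap":40, "xyz":[0, 0, -0.0005], "rot":[0, 0, -0.0955]}, {"finger_gap":40, "xyz":[0, 0, -0.0005], "rot":[0, 0, -0.0955]}, {"finger_gap":40, "xyz":[0, 0, -0.0005]}, {"finger_gap":40}]'; python3 st.py
```

```text
time_s: 20.65
ee_pos: [525.6, 108.6, 118.4]
tool_rot: [-0.387, 0.922, 0.0, 0.0]
wrist_force: [2.6, 0.8, -4.8]
gripper_width: 59.1
grasp_force: 44.0
t 20.65 p [525.6 108.6 118.4] j [-0.05  0.41 -0.29  1.97  0.16  0.79  1.93] F [ 2.62  0.77 -4.84] M [ 0.31 -0.67  0.04] w 59.1 g 43.97826290340163
yaw of tool y 2.365 toolz [ 5.e-04  9.e-04 -1.e+00]
```

In the tool's units: -0.5 mm / 1000 = -0.0005.

```bash
python3 shift.py '[{"finger_gap":40, "xyz":[0, 0, -0.0005]}, {"finger_gap":40, "xyz":[0, 0, -0.0005]}, {"finger_gap":40, "xyz":[0, 0, -0.0005]}, {"finger_gap":40}]'; python3 st.py
```

```text
time_s: 20.98
ee_pos: [525.5, 108.4, 120.5]
tool_rot: [-0.388, 0.922, -0.0, 0.0]
wrist_force: [3.5, 1.7, -4.9]
gripper_width: 59.2
grasp_force: 44.1
t 20.98 p [525.5 108.4 120.5] j [-0.05  0.4  -0.3   1.97  0.16  0.79  1.94] F [ 3.48  1.73 -4.9 ] M [ 0.19 -0.82  0.03] w 59.2 g 44.09951159614138
yaw of tool y 2.368 toolz [ 5.e-04  0.e+00 -1.e+00]
```

In the tool's units: -3 mm / 1000 = -0.003, -2 mm / 1000 = -0.002.

```bash
python3 shift.py '[{"finger_gap":40, "xyz":[0, 0, -0.002]}, {"finger_gap":40, "xyz":[0, 0, -0.002]}, {"finger_gap":40, "xyz":[0, 0, -0.003]}, {"finger_gap":40, "xyz":[0, 0, -0.003]}, {"finger_gap":40}]' 60; python3 st.py;  python3 shift.py '[{"finger_gap":40, "xyz":[0, 0, -0.004]}, {"finger_gap":40, "xyz":[0, 0, -0.008]}, {"finger_gap":40, "xyz":[0, 0, -0.012]}, {"finger_gap":40, "xyz":[0, 0, -0.012]}, {"finger_gap":40, "xyz":[0, 0, -0.012]}, {"finger_gap":40}, {"finger_gap":40}, {"finger_gap":40}, {"finger_gap":40}]'; for i in 1 2 3 4; do python3 shift.py '[{"finger_gap":40}]' | grep wrist; done;python3 st.py 478 272 100
python3 - <<'E'
from h import *
a=vision.grab_frame('scene')
cv2.imwrite('pics/c4.png',cv2.resize(a[130:260,220:376],None,fx=4,fy=4,interpolation=cv2.INTER_CUBIC)[:,:,::-1])
E
```

```text
time_s: 21.4
ee_pos: [524.4, 108.4, 130.9]
tool_rot: [-0.389, 0.921, 0.0, -0.001]
wrist_force: [0.1, -0.6, -4.0]
gripper_width: 58.6
grasp_force: 66.2
t 21.4 p [524.4 108.4 130.9] j [-0.04  0.39 -0.3   1.96  0.15  0.82  1.94] F [ 0.09 -0.63 -4.05] M [-0.02 -0.03 -0.01] w 58.6 g 66.24707508366555
yaw of tool y 2.369 toolz [-1.6e-03 -5.0e-04 -1.0e+00]
time_s: 22.15
ee_pos: [524.6, 108.2, 177.6]
tool_rot: [-0.389, 0.921, 0.0, -0.001]
wrist_force: [0.6, -0.2, -3.9]
gripper_width: 58.7
grasp_force: 66.5
wrist_force: [0.1, 0.4, -3.0]
wrist_force: [-0.4, -0.9, -3.5]
wrist_force: [0.7, -0.7, -3.2]
wrist_force: [-0.5, 0.4, -3.5]
t 22.48 p [525.2 108.4 178.2] j [-0.03  0.33 -0.31  1.92  0.12  0.92  1.97] F [-0.53  0.42 -3.47] M [ 0.01 -0.03 -0.02] w 58.6 g 66.47800988168456
yaw of tool y 2.369 toolz [-5.e-04  0.e+00 -1.e+00]
to goal, tool axes [-84.2 147.9  78.2]
```

View pics/c4.png

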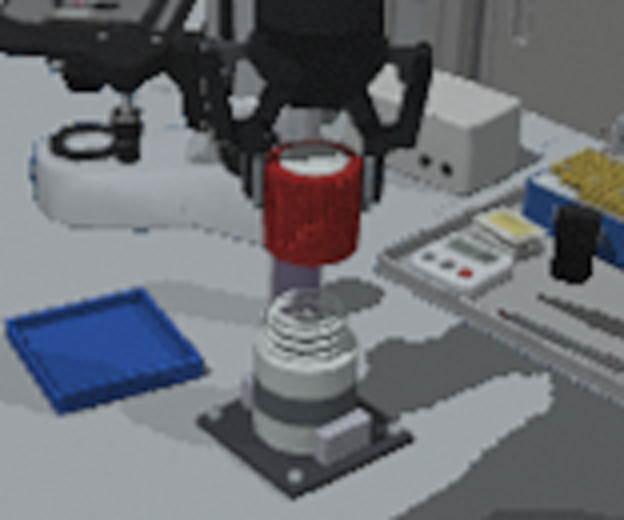

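The crop shows the cap held clear of the bare threaded neck, upright, and the blue tray empty. The weight reads about 3.4 N; I'll average more readings.

```bash
python3 - <<'E'
from h import *
f=[]
for i in range(24): vision.grab_frame('top'); f.append(r.get_state()['wrist_force'][2])
print(np.mean(f),np.std(f)/24**.5)
E
python3 shift.py '[{"finger_gap":40, "xyz":[-0.005, 0.009, 0]}, {"finger_gap":40, "xyz":[-0.011, 0.019, 0]}, {"finger_gap":40, "xyz":[-0.011, 0.019, 0]}, {"finger_gap":40, "xyz":[-0.011, 0.019, 0]}, {"finger_gap":40, "xyz":[-0.011, 0.019, 0]}, {"finger_gap":40, "xyz":[-0.011, 0.019, 0]}, {"finger_gap":40, "xyz":[-0.011, 0.019, 0]}, {"finger_gap":40, "xyz":[-0.008, 0.015, 0]}, {"finger_gap":40, "xyz":[-0.005, 0.01, 0]}, {"finger_gap":40}, {"finger_gap":40}]'; python3 st.py 478 272 37
```

```text
-3.164802024327473 0.09904234886474475
time_s: 24.65
ee_pos: [477.7, 272.0, 178.4]
tool_rot: [-0.389, 0.921, -0.0, -0.0]
wrist_force: [-0.5, -1.1, -4.5]
gripper_width: 58.3
grasp_force: 66.5
t 24.65 p [477.7 272.  178.4] j [-0.3   0.36 -0.37  1.88  0.16  0.93  1.63] F [-0.54 -1.06 -4.48] M [-0.01  0.07 -0.01] w 58.3 g 66.4782182732597
yaw of tool y 2.37 toolz [-1.e-04 -5.e-04 -1.e+00]
to goal, tool axes [ -0.3  -0.2 141.4]
```

In the tool's units: 20 mm / 1000 = 0.02, 15 mm / 1000 = 0.015.

```bash
python3 shift.py '[{"finger_gap":40, "xyz":[0, 0, 0.01]}, {"finger_gap":40, "xyz":[0, 0, 0.02]}, {"finger_gap":40, "xyz":[0, 0, 0.02]}, {"finger_gap":40, "xyz":[0, 0, 0.02]}, {"finger_gap":40, "xyz":[0, 0, 0.02]}, {"finger_gap":40, "xyz":[0, 0, 0.02]}, {"finger_gap":40, "xyz":[0, 0, 0.015]}, {"finger_gap":40, "xyz":[0, 0, 0.01]}, {"finger_gap":40, "xyz":[0, 0, 0.004]}, {"finger_gap":40}, {"finger_gap":40}]'; python3 st.py 478 272 33
python3 - <<'E'
from h import *
f=[]
for i in range(10): vision.grab_frame('top'); f.append(r.get_state()['wrist_force'][2])
print(np.mean(f),np.std(f))
a=vision.grab_frame('scene')
cv2.imwrite('pics/c5.png',cv2.resize(a[160:260,190:310],None,fx=5,fy=5,interpolation=cv2.INTER_CUBIC)[:,:,::-1])
E
```

```text
time_s: 25.57
ee_pos: [478.6, 271.7, 39.8]
tool_rot: [-0.388, 0.922, 0.0, 0.0]
wrist_force: [-0.3, -0.2, -2.6]
gripper_width: 58.8
grasp_force: 66.5
t 25.57 p [478.6 271.7  39.8] j [-0.35  0.55 -0.31  1.98  0.26  0.65  1.54] F [-0.28 -0.18 -2.6 ] M [ 0.03  0.   -0.02] w 58.8 g 66.47783821856137
yaw of tool y 2.368 toolz [ 8.e-04  4.e-04 -1.e+00]
to goal, tool axes [0.2 0.6 6.8]
-3.2925437762654814 0.45495109996380384
```

View pics/c5.png

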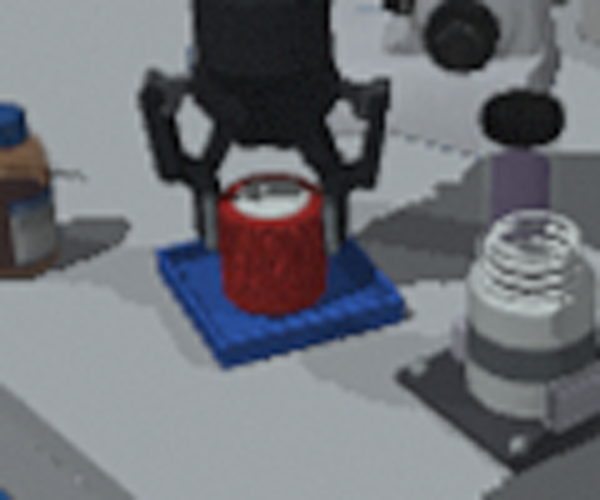

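The crop shows the cap upright over the middle of the blue tray, just above its floor. The weight still reads -3.3 N. I'll lower in small steps until contact.

In the tool's units: 1 mm / 1000 = 0.001.

```bash
for i in 1; do python3 shift.py '[{"finger_gap":40, "xyz":[0, 0, 0.001]}, {"finger_gap":40, "xyz":[0, 0, 0.001]}, {"finger_gap":40, "xyz":[0, 0, 0.001]}, {"finger_gap":40}]'|egrep 'ee|wrist'; done; python3 shift.py '[{"finger_gap":40, "xyz":[0, 0, 0.001]}, {"finger_gap":40}]'|egrep 'ee|wrist';python3 shift.py '[{"finger_gap":40, "xyz":[0, 0, 0.001]}, {"finger_gap":40}]'|egrep 'ee|wrist';python3 shift.py '[{"finger_gap":40, "xyz":[0, 0, 0.0007]}, {"finger_gap":40}]'|egrep 'ee|wrist'
```

```text
ee_pos: [477.7, 271.8, 36.1]
wrist_force: [0.7, -0.4, -3.5]
ee_pos: [478.0, 272.0, 35.4]
wrist_force: [-0.4, -0.1, -2.2]
ee_pos: [478.0, 272.0, 35.4]
wrist_force: [-2.0, -1.1, 4.9]
ee_pos: [478.0, 272.0, 35.3]
wrist_force: [-3.7, -3.1, 10.3]
```

Contact. I'll ease off, open and retreat.

In the tool's units: -1 mm / 1000 = -0.001.

```bash
python3 shift.py '[{"finger_gap":40, "xyz":[0, 0, -0.001]}, {"finger_gap":40}]' 20; python3 shift.py '[{"finger_gap":62}, {"finger_gap":68}, {"finger_gap":76}, {"finger_gap":78}, {"finger_gap":78}, {"finger_gap":78, "xyz":[0, 0, -0.005]}, {"finger_gap":78, "xyz":[0, 0, -0.01]}, {"finger_gap":78, "xyz":[0, 0, -0.02]}, {"finger_gap":78, "xyz":[0, 0, -0.03]}, {"finger_gap":78, "xyz":[0, 0, -0.03]}, {"finger_gap":78, "xyz":[0, 0, -0.03]}, {"finger_gap":78, "xyz":[0, 0, -0.017]}, {"finger_gap":78}, {"finger_gap":78}, {"finger_gap":78}, {"finger_gap":78}]'
python3 - <<'E'
from h import *
f=[]
for i in range(24): vision.grab_frame('top'); f.append(r.get_state()['wrist_force'][2])
print(np.mean(f),np.std(f)/24**.5)
a=vision.grab_frame('scene')
cv2.imwrite('pics/c6.png',cv2.resize(a[120:330,150:430],None,fx=2.8,fy=2.8,interpolation=cv2.INTER_CUBIC)[:,:,::-1])
E
python3 st.py
```

```text
time_s: 27.12
ee_pos: [478.2, 272.2, 35.4]
tool_rot: [-0.389, 0.921, 0.0, 0.001]
wrist_force: [-1.4, -0.6, 4.1]
gripper_width: 58.8
grasp_force: 67.1
time_s: 28.45
ee_pos: [477.2, 271.3, 175.7]
tool_rot: [-0.389, 0.921, -0.0, -0.001]
wrist_force: [0.2, -0.0, 0.6]
gripper_width: 77.9
grasp_force: 0.0
0.15378764774896184 0.10309296419127778
t 29.7 p [477.9 271.9 176.7] j [-0.3   0.36 -0.37  1.88  0.16  0.93  1.63] F [-1.27 -0.26  0.37] M [ 0.02 -0.04 -0.05] w 78.0 g 0.0
yaw of tool y 2.369 toolz [-0.e+00  1.e-04 -1.e+00]
```

View pics/c6.png

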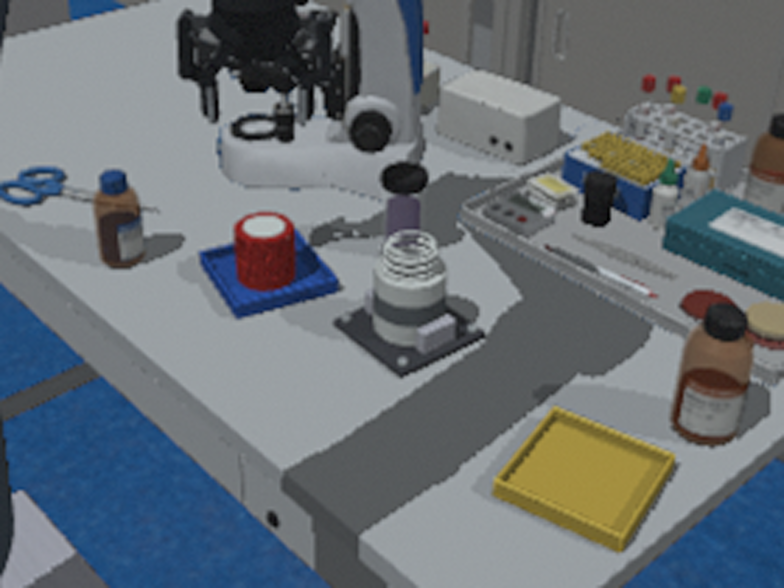

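The picture shows the cap upright in the middle of the blue tray (crop about (266,252)), with the gripper clear and the bottles and jar in place. The held-minus-free difference is about 3.32–3.45 N, or roughly 340–350 g, so blue is right.

```bash
python3 -c "
from cell import r, vision, finish_job
print(finish_job())"
```

```text
the job is handed in; nothing more can be done
None
```

The cap was unscrewed and lifted clear, weighed at about 340–350 g (spent), and left standing open side down in the blue tray; the job is handed in, but no verdict came back.

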